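# Restock the sprung notebook lift on the writing desk

## Task

Get the notebook lift ready for the day: first clear the paper knife off its sprung platform by sliding it, blade flat, fully home into the slot of the wooden block. Then stack every pocket notebook on the desk in one square pile on the platform, lying flat and lengthwise along it, and last stand the brass paperweight on the middle of the pile. Leave the other things on the desk where they are.

Things in the scene. Friction and masses are not known exactly. Their poses are not given: they have to be found in the camera images.
- book1: blue pocket notebook, a stiff hardback block 64 (its x) x 130 (its y, long) x 24 mm high, 0.12 to 0.19 kg, with a black elastic band; lies flat on the desk at the start. Origin: centre of its underside, z up. Absent in some runs (None from the start).
- book2: red pocket notebook, a stiff hardback block 64 (its x) x 130 (its y, long) x 24 mm high, 0.12 to 0.19 kg, with a black elastic band; lies flat on the desk at the start. Origin: centre of its underside, z up. Absent in some runs (None from the start).
- book3: green pocket notebook, a stiff hardback block 64 (its x) x 130 (its y, long) x 24 mm high, 0.12 to 0.19 kg, with a black elastic band; lies flat on the desk at the start. Origin: centre of its underside, z up. Absent in some runs (None from the start).
- book4: orange pocket notebook, a stiff hardback block 64 (its x) x 130 (its y, long) x 24 mm high, 0.12 to 0.19 kg, with a black elastic band; lies flat on the desk at the start. Origin: centre of its underside, z up. Absent in some runs (None from the start).
- book5: yellow pocket notebook, a stiff hardback block 64 (its x) x 130 (its y, long) x 24 mm high, 0.12 to 0.19 kg, with a black elastic band; lies flat on the desk at the start. Origin: centre of its underside, z up. Absent in some runs (None from the start).
- knife: paper knife, 0.12 kg, flat underside. Origin: underside, at the shoulder between blade and handle (it balances there); x runs along the blade. Black handle: x -95 to 0 mm, 24 mm wide, 16 thick. Steel blade: x 0 to 81 mm, 26 wide (16 at the tip), 5 thick, flush with the handle's underside. Starts lying flat across the lift's platform, handle towards the robot.
- block: fixed light wooden block with one horizontal slot, 100 mm deep (x), 80 mm wide (y), 73 mm high. Origin: centre of its underside. Its slotted front face looks along its -x (towards the robot).
- slot_mouth (a point): centre of the lower edge of the slot's mouth in the block's front face, 45 mm above the desk; x points into the slot, z up. Slot 36 mm wide, 10 high, 90 deep: the knife's blade enters lying flat, tip first, until the thicker handle stops against the face; then the knife's origin is at this point and the handle sticks out.
- lift: fixed lift of brown wood: base 130 (x) x 216 (y) x 14 mm; an upright cheek at each y end (80 mm in x, 16 thick, 207 high, inner faces 174 mm apart); four brass guide rods, 8 mm thick, 215 mm high, at x +-54, y +-62 mm, so a pile has 18 mm of play either way across and 110 mm free between rods for fingers. The sprung platform rides inside. Origin: centre of the underside, z up.
- platform_top (a point): centre of the top face of the sprung platform, a grey metal plate 96 (x) x 150 (y) x 8 mm with a dark mat; 160 mm above the desk when unloaded, sinking as it is loaded; y runs along its long side, z up. The notebooks lie lengthwise along y.
- platform (a joint): how far the platform has sunk, m: 0 empty, stops at 0.135. Spring 110 N/m, well damped: about 11 to 17 mm for each notebook, so a 24 mm notebook raises the top of the pile by only 7 to 13 mm.
- weight: brass paperweight, 52 mm high, 0.36 to 0.46 kg: round foot 60 mm in diameter and 16 mm high, narrow neck, knob 32 mm in diameter from 32 to 50 mm up. Origin: centre of its underside, z up.
- pumpkin: orange ornamental pumpkin, 84 mm across, 75 mm high, bystander. Origin: centre of underside.
- mug: blue ceramic mug, 80 mm across, 90 mm high, bystander. Origin: centre of underside.
- stapler: red and black stapler, 120 mm along x, 34 mm wide, 38 mm high, bystander. Origin: centre of underside.
- glasses_case: grey glasses case, 160 mm along x, 60 mm wide, 40 mm high, bystander. Origin: centre of underside.
- tape: grey tape dispenser, 140 mm along x, 50 mm wide, 75 mm high, bystander. Origin: centre of underside.

How it is judged:
By the outcome, as a careful person would: the job done as asked, in the order asked, and still so for the second after the job is handed in, with the robot touching nothing.
Of book1, book2, book3, book4, book5 only 4 to 5 are there at a start; the rules pass over those that are not, and their reading is None.
At some moment in a run one of book1, book2, book3, book4, book5, weight may be knocked a few centimetres aside while the robot is not near it.
It also fails if it takes over 210 s, if anything falls off the work surface, if the arm or the gripper's body presses on something with over 40 N, if the wrist force passes 120 N, or if a joint passes its speed limit or range.

## Robot

A 6-joint arm with a two-finger parallel gripper is mounted at the origin on the work surface. World frame = base frame: x ahead of the robot, y to its left, z up, the work surface at z = 0. Lengths are in m, angles in rad, forces in N, time in s.
With the tool pointing down it reaches from about 0.35 to 0.975 m from the base axis. Payload 4.9 kg.
Tool frame: the origin (TCP) lies at the very end of the fingers, on their centre line; the grasp point (between the pads) lies ctrl.grip_point_offset behind it (ctrl.grip_point_offset is the distance from the TCP to the grasp point, in m); z points along the fingers, y is the direction in which the jaws open and shut (so a half turn about z gives the same grasp; the last joint's range is limited). The gripper opens to 85 mm and grips with 20 to 120 N. Pads are 22 mm wide; open, the fingers measure 114 mm over their backs; the gripper's body (76 mm by 85 mm) begins 54 mm behind the grasp point. The pads swing forward as they close: fully open they stand 13 mm farther back than shut.
Start: joints at [1.219, 0.053, 1.613, -0, 1.476, -0.119], TCP at [0.144, 0.608, 0.231] pointing down, gripper open.
Joint ranges: [-3.01, 3.01], [-1.01, 2.22], [0.06, 2.58], [-1.02, 4.17], [0.09, 2.62], [-3.14, 3.14]. Speed limits (rad/s): [2.57, 2.57, 3.14, 3.14, 3.14, 3.14].

## Interface

Orientations are given as a rotation vector (axis times angle).
In Python, from station import ctrl gives the robot as it stands. The module is installed in compiled form; this text tells all that it offers.
- The arm moves only by the shell command python3 -m creep 'ROWS' [FORCE]. ROWS is JSON, a list of rows, each a list of 5 numbers: the closure in counts, from 0 (fully open) to 255 (shut), then the shift along the tool's x, y, z in mm, then the turn about the tool's z in rad. A call has 1 to 12 rows; each row is the pose to reach, as a shift and turn from the pose commanded when the call began, along the tool's axes at that moment; what a row does not reach only later rows make up. A row lasts 1/12 s, in which the tool goes at most 41.7 mm and 7.16 degrees, less where a joint would pass 70% of its speed; a pose out of reach is approached as far as the arm can. A call with a gripper value outside its range is refused whole. The fingers move at their own pace and stop on an object; FORCE is the grip in N (left out, the last holds). Time passes only in rows, so rows that repeat a pose let the fingers close. It gives the time, the measured TCP pose, the force and the opening at its end, in the units of the state.
- ctrl.get_obs(): the state, without advancing time (a new reading comes with each control period).
- ctrl.get_image(name): name is "side" or "top" or "wrist"; returns the picture (480x640x3 uint8, red, green, blue); there is no depth.
- ctrl.calibration(name): a dict with "fx", "fy", "cx", "cy" (pixels), "R" (3x3) and "t" (3): a world point X has camera coordinates R X + t. Camera axes: x right, y down, z forward; pixel columns grow to the right and rows downward; lengths in m; the calibration is good to about 2 mm. A picture is of the moment at which its call begins: read the wrist's pose just before it. calibration takes no time and is no camera call; for the wrist camera it gives the pose at the moment of the call.
- ctrl.finish_job(): hands the job in, once; it reports no verdict.
Trained networks look in the newest picture that a camera, given by its name, has taken for a name from the list of things; names that differ only in an ending like _2 or _b are one class to them, and where a whole thing is asked for, a point or a joint stands for the part that bears it (a point fixed in the world has none). Each returns a list of dicts, best first, with "conf" (0 to 1); they miss things now and then, are a little off and sometimes report something else, mostly with a low value. They report only what shows in the picture. A call takes as long as a camera call.
- ctrl.boxes_of(camera, label): "rect" ([left, top, width, height] in pixels, round what is visible of it).
- ctrl.outline_of(camera, label): "mask" (480x640 bool, what is visible of it) and "rect" ([left, top, width, height] in pixels, round what is visible of it).
The state is a dict: "t": time; "q": joint angles; "dq": joint speeds; "effort": joint torques, N m; "tool_pos": TCP position; "tool_rot": TCP orientation; "contact_force": force on the tool from outside, world axes, zero at the start; "wrist_torque": the same for the moment, N m; "opening": finger opening in m.
Only numpy, scipy, OpenCV 4.12 (cv2) and the standard library are available. Lean on these libraries where they do the work, as an engineer would, in place of code of your own. Each camera call takes 0.05 s, during which the arm holds its last target. There are 200 camera calls.

## Working session

There is one attempt and no reset: what is moved stays moved. The work goes in short steps, Python scripts to look and compute and a shell command to move; the robot and the scene stay as the last step left them, time stands still between calls to the robot, and variables do not carry over. Pictures are saved under pics/ and viewed, about 12 in all and at most 16, crops included, and the job is handed in when it is done.

```bash
mkdir -p pics; ls
python3 - <<'E'
from station import ctrl
import cv2,numpy as np
o=ctrl.get_obs()
print({k:np.round(v,3).tolist() for k,v in o.items()},ctrl.grip_point_offset)
for n in("top","side"):
    im=ctrl.get_image(n); cv2.imwrite(f"pics/{n}0.png",im[:,:,::-1])
    c=ctrl.calibration(n); R=np.array(c["R"]);print(n,c["fx"],c["cx"],c["cy"],np.round(R,3).tolist(),np.round(-R.T@np.array(c["t"]),3))
    for l in "book1 book2 book3 book4 book5 knife block lift platform_top weight pumpkin mug stapler glasses_case tape".split():
        b=ctrl.boxes_of(n,l); print(l,[(np.round(d["rect"]).astype(int).tolist(),round(d["conf"],2)) for d in b[:2]])
E
```

```text
pics
{'t': 0.0, 'q': [1.219, 0.053, 1.614, 0.0, 1.476, -0.119], 'dq': [0.001, -0.001, 0.0, -0.001, -0.002, 0.001], 'effort': [-0.003, -39.37, -37.017, -0.0, 0.007, 0.0], 'tool_pos': [0.144, 0.608, 0.23], 'tool_rot': [-0.365, -3.12, 0.003], 'contact_force': [0.49, 0.591, 0.391], 'wrist_torque': [-0.102, 0.032, 0.021], 'opening': 0.086} 0.0187
top 537.6812411055168 317.59889002951587 231.77845076426732 [[-0.009, -1.0, 0.011], [-0.991, 0.008, -0.137], [0.136, -0.013, -0.991]] [ 0.384 -0.052  1.355]
book1 [([109, 210, 54, 32], 0.86), ([258, 272, 53, 36], 0.73)]
book2 [([109, 210, 54, 32], 0.86), ([258, 272, 53, 36], 0.73)]
book3 [([109, 210, 54, 32], 0.86), ([258, 272, 53, 36], 0.73)]
book4 [([109, 210, 54, 32], 0.86), ([258, 272, 53, 36], 0.73)]
book5 [([109, 210, 54, 32], 0.86), ([258, 272, 53, 36], 0.73)]
knife [([292, 169, 12, 75], 0.82)]
block [([418, 200, 48, 43], 0.91)]
lift [([246, 169, 100, 72], 0.88)]
platform_top [([258, 178, 77, 44], 0.87), ([339, 275, 26, 26], 0.63)]
weight [([337, 277, 23, 24], 0.6)]
pumpkin [([194, 136, 35, 38], 0.73)]
mug [([346, 128, 44, 40], 0.89)]
stap
[... 355 characters left out ...]
ok2 [([228, 172, 36, 25], 0.94), ([243, 240, 43, 38], 0.93)]
book3 [([228, 172, 36, 25], 0.94), ([243, 240, 43, 38], 0.93)]
book4 [([228, 172, 36, 25], 0.94), ([243, 240, 43, 38], 0.93)]
book5 [([228, 172, 36, 25], 0.94), ([243, 240, 43, 38], 0.93)]
knife [([301, 191, 56, 18], 0.95)]
block [([386, 280, 54, 58], 0.74)]
lift [([292, 163, 79, 111], 0.8)]
platform_top [([307, 185, 33, 34], 0.86)]
weight [([288, 274, 26, 29], 0.72), ([364, 355, 72, 70], 0.38)]
pumpkin []
mug [([401, 226, 38, 41], 0.77), ([301, 189, 56, 20], 0.65)]
stapler [([260, 289, 31, 43], 0.66), ([300, 190, 59, 21], 0.59)]
glasses_case [([368, 354, 68, 77], 0.62), ([260, 289, 35, 41], 0.26)]
tape [([446, 325, 39, 56], 0.83)]
```

View pics/top0.png

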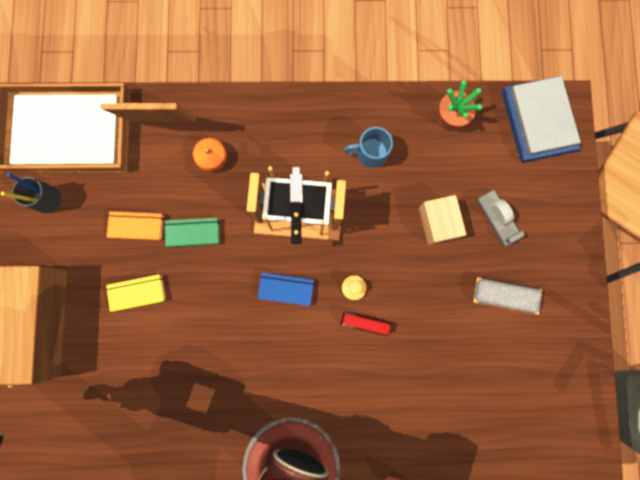

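View pics/side0.png

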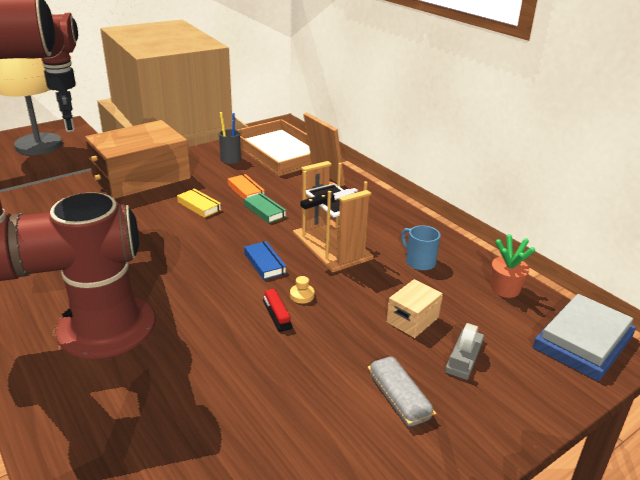

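The top view shows four books: orange (135,226), green (192,232), yellow (136,293) and blue (287,289). The knife is at (296,205) on the platform with its handle towards the robot, the block at (443,219) and the weight at (354,288). I see no red book. Next I'll fit the poses.

```bash
cat > h.py <<'E'
from station import ctrl
import cv2,numpy as np
from scipy.optimize import minimize
from scipy.spatial.transform import Rotation as Ro
def box(x0,x1,y0,y1,z0,z1): return np.array([[x,y,z] for x in(x0,x1) for y in(y0,y1) for z in(z0,z1)],float)/1000
BOOK=box(-32,32,-65,65,0,24); BLOCK=box(-50,50,-40,40,0,73); PLAT=box(-48,48,-75,75,-8,0)
KN=[box(-95,0,-12,12,0,16),np.array([[0,13,0],[0,-13,0],[81,8,0],[81,-8,0],[0,13,5],[0,-13,5],[81,8,5],[81,-8,5]])/1000]
LIFT=[box(-65,65,-108,108,0,14),box(-40,40,-103,-87,0,207),box(-40,40,87,103,0,207)]+[box(x-4,x+4,y-4,y+4,0,215) for x in(-54,54) for y in(-62,62)]
def circ(r,z0,z1):
    a=np.linspace(0,2*np.pi,24,endpoint=False); return np.vstack([np.c_[r*np.cos(a),r*np.sin(a),0*a+z] for z in(z0,z1)])/1000
WT=[circ(30,0,16),circ(12,16,32),circ(16,32,50)]
def proj(c,X):
    p=X@np.array(c["R"]).T+np.array(c["t"]); return np.c_[c["fx"]*p[:,0]/p[:,2]+c["cx"],c["fy"]*p[:,1]/p[:,2]+c["cy"]]
def pix2w(c,u,v,z):
    R=np.array(c["R"]);C=-R.T@np.array(c["t"]);d=R.T@np.array([(u-c["cx"])/c["fx"],(v-c["cy"])/c["fy"],1]);return C+d*(z-C[2])/d[2]
def sil(c,parts,p,S=4):
    m=np.zeros((480*S,640*S),np.uint8);r=Ro.from_euler('z',p[2]).as_matrix()
    for P in parts:
        h=cv2.convexHull((proj(c,P@r.T+[p[0],p[1],p[3]])*S+S/2-.5).astype(np.float32))
        cv2.fillConvexPoly(m,np.round(h*16).astype(np.int32),1,shift=4)
    return cv2.resize(m.astype(np.float32),(640,480),interpolation=cv2.INTER_AREA)
def fit(cms,parts,p0,yaws=(0,),fixyaw=False):
    """cms: list of (calib,mask); p0: x,y,yaw,z"""
    if not isinstance(parts,list): parts=[parts]
    ms=[cv2.GaussianBlur(m.astype(np.float32),(0,0),1) for _,m in cms]
    def cost(q):
        p=[q[0],q[1],p0[2] if fixyaw else q[2]/5,p0[3]]
        return sum(np.abs(cv2.GaussianBlur(sil(c,parts,p),(0,0),1)-m).sum()/m.sum() for (c,_),m in zip(cms,ms))
    best=None
    for y in yaws:
        s=np.array([p0[0],p0[1],(p0[2]+y)*5]);sx=np.vstack([s,s+[.015,0,0],s+[0,.015,0],s+[0,0,.5]])
        r=minimize(cost,s,method='Nelder-Mead',options=dict(initial_simplex=sx,xatol=3e-4,fatol=1e-4,maxiter=90))
        if best is None or r.fun<best.fun: best=r
    return np.round([best.x[0],best.x[1],p0[2] if fixyaw else best.x[2]/5],4),round(best.fun/len(cms),3)
HUE=dict(blue=(100,125),red=(0,5),green=(55,90),orange=(8,17),yellow=(24,34))
def pose():
    o=ctrl.get_obs();return np.array(o["tool_pos"]),Ro.from_rotvec(o["tool_rot"]).as_matrix(),o
def go(x,y,z,yaw):
    """rows' shift (mm, tool axes) and turn to a TCP at x,y,z with jaw axis at world angle yaw (mod pi)"""
    p,R,o=pose(); d=R.T@(np.array([x,y,z])-p)*1000
    cur=np.arctan2(R[1,1],R[0,1]); t=-((yaw-cur+np.pi/2)%np.pi-np.pi/2)  # tool z down
    print("go",np.round([x,y,z,yaw],3),"-> shift",np.round(d,1),"turn",round(t,3),"q6",round(o["q"][5],2),"tilt",np.round(R[:,2],3),"t",round(o["t"],2))
E
cat > find.py <<'E'
from h import *
import sys
cal={n:ctrl.calibration(n) for n in("top","side")}
def masks(l,n):
    return [d for d in ctrl.outline_of(n,l) if d["conf"]>.4]
def cen(m): v,u=np.nonzero(m);return u.mean(),v.mean()
if __name__=="__main__":
    ims={n:ctrl.get_image(n) for n in cal}
    hsv={n:cv2.cvtColor(i,cv2.COLOR_RGB2HSV) for n,i in ims.items()}
    bt,bs=masks("book1","top"),masks("book1","side")
    P={}
    def col(n,m): 
        h=hsv[n][m]; h=h[h[:,1]>100]; return int(np.median(h[:,0])) if len(h) else -1
    for d in bt:
        m=d["mask"]; p=pix2w(cal["top"],*cen(m),.015); hu=col("top",m)
        s=[e for e in bs if min(np.linalg.norm(np.array(cen(e["mask"]))-proj(cal["side"],p[None])[0]),99)<12]
        cm=[(cal["top"],m)]+([(cal["side"],s[0]["mask"])] if s else [])
        print("book hue",hu,"n",len(cm),d["rect"],*fit(cm,BOOK,[p[0],p[1],0,0],(-.2,.2)))
    for l,parts,z,yw in(("weight",WT,0,(0,)),("block",BLOCK,0,(-.1,.2)),("lift",LIFT,0,(-.1,.1)),("knife",KN,.16,(-.1,.1)),("platform_top",PLAT,.16,(-.1,.1))):
        T,S=masks(l,"top"),masks(l,"side")
        for T_,S_ in ((T,S),(T,[])):
            if not T_: print(l,"missing");continue
            cm=[(cal["top"],T_[0]["mask"])]+([(cal["side"],S_[0]["mask"])] if S_ else [])
            p=pix2w(cal["top"],*cen(T_[0]["mask"]),z+.03)
            print(l,len(cm),*fit(cm,parts,[p[0],p[1],0,z],yw,l=="weight"))
E
time python3 find.py
```

```text
book hue 29 n 2 [108.0, 278.7, 57.2, 33.6] [0.4209 0.3818 0.1835] 0.039
book hue 21 n 2 [108.9, 210.8, 55.0, 30.6] [ 0.5883  0.3911 -0.0502] 0.143
book hue 67 n 2 [164.7, 220.1, 52.5, 25.9] [0.5704 0.2474 0.0518] 0.042
weight 2 [ 0.4287 -0.1573  0.    ] 0.09
weight 1 [ 0.4305 -0.1572  0.    ] 0.075
block 2 [ 0.596  -0.3743  0.7004] 1.897
block 1 [ 0.5929 -0.377   0.2196] 0.036
lift 2 [ 0.6238 -0.0201 -0.0877] 0.155
lift 1 [ 0.6252 -0.0206 -0.0887] 0.204
knife 2 [ 0.6188 -0.0189  0.0029] 0.751
knife 1 [ 0.6182 -0.0189  0.0046] 0.127
platform_top 2 [ 0.6181 -0.021  -0.113 ] 1.058
platform_top 1 [ 0.6218 -0.0204 -0.0721] 0.288
real	0m27.110s
user	0m38.445s
sys	0m12.647s
```

Run:
```python
from h import *
go(.555,-.019,.33,np.pi/2)
c=ctrl.calibration("wrist");p,R,o=pose();Rc=np.array(c["R"])
print("cam in tool",np.round(R.T@(-Rc.T@np.array(c["t"])-p),3),np.round(Rc@R,2).tolist(),c["fx"])
```

```text
go [ 0.555 -0.019  0.33   1.571] -> shift [-544.4 -515.4  -98.7] turn -0.233 q6 -0.12 tilt [-0. -0. -1.] t 2.3
cam in tool [ 0.071 -0.    -0.142] [[-0.0, 1.0, 0.0], [-0.96, -0.0, -0.28], [-0.28, -0.0, 0.96]] 392.81361716328246
```

```bash
python3 -m creep '[[0,0,0,-40,0],[0,-20,-20,-80,0],[0,-50,-47,-99,0],[0,-80,-75,-99,-0.05],[0,-110,-104,-99,-0.1],[0,-140,-132,-99,-0.15],[0,-170,-161,-99,-0.2],[0,-200,-189,-99,-0.233],[0,-230,-217,-99,-0.233],[0,-260,-246,-99,-0.233],[0,-290,-274,-99,-0.233],[0,-320,-303,-99,-0.233]]' 40
python3 -c "
from h import *
go(.555,-.019,.33,np.pi/2)"
```

```text
t: 3.3
tool_pos: [0.3833, 0.2423, 0.3307]
tool_rot: [-0.001, 3.14, 0.001]
contact_force: [1.0, -0.3, 0.2]
opening: 0.0855
go [ 0.555 -0.019  0.33   1.571] -> shift [-171.6 -261.4    0.7] turn 0.001 q6 -1.17 tilt [ 0.001  0.001 -1.   ] t 3.3
```

```bash
python3 -m creep '[[0,-20,-30,0,0],[0,-40,-60,0,0],[0,-60,-90,0,0],[0,-80,-120,0,0],[0,-100,-150,0,0],[0,-120,-180,0,0],[0,-140,-210,0,0],[110,-155,-240,0,0],[110,-165,-255,0,0],[110,-172,-261,0,0],[110,-172,-261,0,0],[110,-172,-261,0,0]]'
python3 -c "
from h import *
go(.555,-.019,.33,np.pi/2)
c=ctrl.calibration('wrist');im=ctrl.get_image('wrist');cv2.imwrite('pics/w1.png',im[:,:,::-1])
for l,P,p0 in(('knife',KN,[.618,-.019,0,.16]),('platform_top',PLAT,[.624,-.02,-.08,.16])):
  for d in ctrl.outline_of('wrist',l)[:1]: print(l,d['conf'],d['rect'],*fit([(c,d['mask'])],P,p0,(0,)))
"
```

```text
t: 4.3
tool_pos: [0.5546, -0.016, 0.3302]
tool_rot: [0.001, -3.141, -0.001]
contact_force: [0.1, -0.3, -0.2]
opening: 0.0484
go [ 0.555 -0.019  0.33   1.571] -> shift [-0.4 -3.   0.2] turn 0.001 q6 -1.73 tilt [-0.001  0.001 -1.   ] t 4.3
knife 0.62 [305.7, 177.9, 28.6, 194.7] [ 0.6181 -0.0194 -0.0028] 0.088
platform_top 0.97 [217.9, 234.3, 198.4, 111.8] [ 0.6206 -0.0271 -0.094 ] 0.544
```

View pics/w1.png

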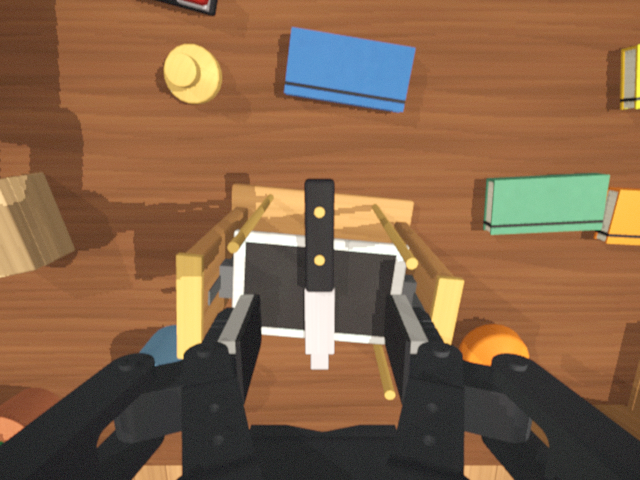

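The knife fit is (0.618, -0.019, yaw -0.003), which agrees with the top view. I'll descend to the handle where it overhangs the platform edge.

```bash
python3 -m creep '[[110,0,-3,40,0],[110,0,-3,80,0],[110,0,-3,115,0],[110,0,-3,145,0],[110,0,-3,165,0],[110,0,-3,175,0],[110,0,-3,178,0],[110,0,-3,178,0],[255,0,-3,178,0],[255,0,-3,178,0],[255,0,-3,178,0],[255,0,-3,178,0]]' 70
python3 -m creep '[[255,0,0,0,0],[255,0,0,0,0],[255,0,0,-10,0],[255,0,0,-25,0],[255,0,0,-50,0],[255,0,0,-80,0],[255,0,0,-110,0],[255,0,0,-130,0],[255,0,0,-140,0],[255,0,0,-140,0]]'
python3 -c "
from h import *
from find import cen
p,R,o=pose()
c=ctrl.calibration('top');ctrl.get_image('top')
d=ctrl.outline_of('top','block')[0];q=fit([(c,d['mask'])],BLOCK,[.594,-.376,.2,0],(-.1,.1));print(q)
c=ctrl.calibration('side');im=ctrl.get_image('side');cv2.imwrite('pics/s1.png',cv2.resize(im[120:360,240:480,::-1],(720,720))[:600])
d=ctrl.outline_of('side','block');
for e in d: print(e['rect'],e['conf'],fit([(c,e['mask'])],BLOCK,[.594,-.376,.2,0],(-.1,.1)))
"
```

```text
t: 5.45
tool_pos: [0.5549, -0.0196, 0.1529]
tool_rot: [-0.001, 3.141, -0.0]
contact_force: [-0.8, 0.6, -0.1]
opening: 0.0222
t: 6.28
tool_pos: [0.5559, -0.0203, 0.296]
tool_rot: [0.0, 3.136, -0.002]
contact_force: [0.8, -0.0, -0.2]
opening: 0.0224
(array([ 0.5924, -0.3765,  0.222 ]), np.float64(0.032))
[387.9, 279.0, 52.3, 53.0] 0.59 (array([ 0.5914, -0.3756,  0.2397]), np.float64(0.042))
```

View pics/s1.png

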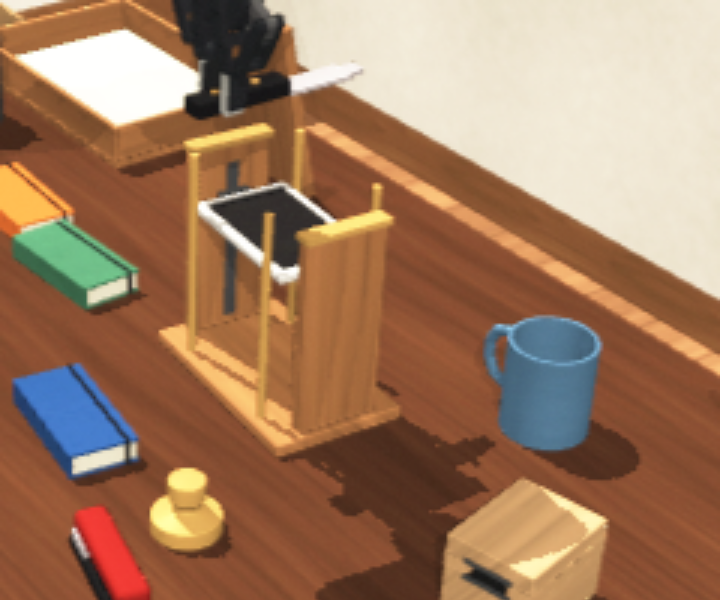

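Run:
```python
from h import *
cal={n:ctrl.calibration(n) for n in("top","side")}
p,R,o=pose();print(p,np.round(R,3).tolist())
cm=[]
for n in cal:
    im=ctrl.get_image(n); 
    d=ctrl.outline_of(n,"knife"); print(n,[(e["rect"],round(e["conf"],2)) for e in d[:2]])
    hsv=cv2.cvtColor(im,cv2.COLOR_RGB2HSV)
    # bright blade in a window near expected blade
    c=cal[n];u=proj(c,np.array([[.66,-.02,.30]]))[0].astype(int);w=24
    m=np.zeros((480,640),bool);s=np.s_[u[1]-w:u[1]+w,u[0]-w:u[0]+w]
    m[s]=(hsv[s][...,1]<40)&(hsv[s][...,2]>150)
    k,l,st,ce=cv2.connectedComponentsWithStats(m.astype(np.uint8));i=1+st[1:,4].argmax();print(n,st[i],ce[i]);cm.append((c,l==i))
    g=ctrl.outline_of(n,"glasses_case")
    if g: print("case",fit([(c,g[0]["mask"])],box(-80,80,-30,30,0,40),[.42,-.52,0,0],(-.1,.1)))
for z in np.arange(.284,.316,.004):
    q=fit(cm,KN[1],[.618,-.02,0,z],(0,));print(round(z,3),*q,"side only",)
```

```text
[ 0.55374333 -0.01978304  0.28973595] [[-1.0, -0.0, -0.004], [-0.0, 1.0, 0.001], [0.004, 0.001, -1.0]]
top [([286.5, 151.7, 16.1, 86.7], 0.69)]
top [289 151  12  15 130] [294.48461538 158.66153846]
case (array([ 0.4068, -0.5321,  1.3907]), np.float64(0.139))
side [([300.5, 142.1, 60.1, 19.0], 0.72)]
side [ 329  118   42   40 1150] [353.7826087  133.68782609]
case (array([ 0.4078, -0.5312,  1.2971]), np.float64(0.24))
0.284 [ 0.658  -0.0202 -0.0043] 1.544 side only
0.288 [ 0.659  -0.0203 -0.0034] 1.542 side only
0.292 [ 0.661  -0.0208  0.0611] 1.543 side only
0.296 [ 0.6524 -0.0205 -0.0029] 1.568 side only
0.3 [ 0.6501 -0.02   -0.0264] 1.581 side only
0.304 [ 0.6502 -0.0206 -0.012 ] 1.591 side only
0.308 [ 0.6528 -0.0207 -0.0043] 1.597 side only
0.312 [ 0.6477 -0.0215  0.0011] 1.613 side only
0.316 [ 0.6505 -0.0224  0.0623] 1.618 side only
```

Run:
```python
from h import *
c=ctrl.calibration("side");R=np.array(c["R"]);C=-R.T@np.array(c["t"])
for (u,v) in((360.3,143.3),(336.7,148.5),(336.9,151.3),(302.8,157.5)):
    d=R.T@np.array([(u-c["cx"])/c["fx"],(v-c["cy"])/c["fy"],1]);print(u,v,np.round(C+d*(-.02-C[1])/d[1],4))
im=ctrl.get_image("side");cv2.imwrite('pics/s2.png',cv2.resize(im[120:180,290:370,::-1],(800,600),interpolation=cv2.INTER_CUBIC))
im=ctrl.get_image("top");cv2.imwrite('pics/t2.png',cv2.resize(im[140:250,260:340,::-1],(440,600),interpolation=cv2.INTER_CUBIC))
```

```text
360.3 143.3 [ 0.7031 -0.02    0.2873]
336.7 148.5 [ 0.6263 -0.02    0.2914]
336.9 151.3 [ 0.6273 -0.02    0.2834]
302.8 157.5 [ 0.5226 -0.02    0.2928]
```

View pics/s2.png

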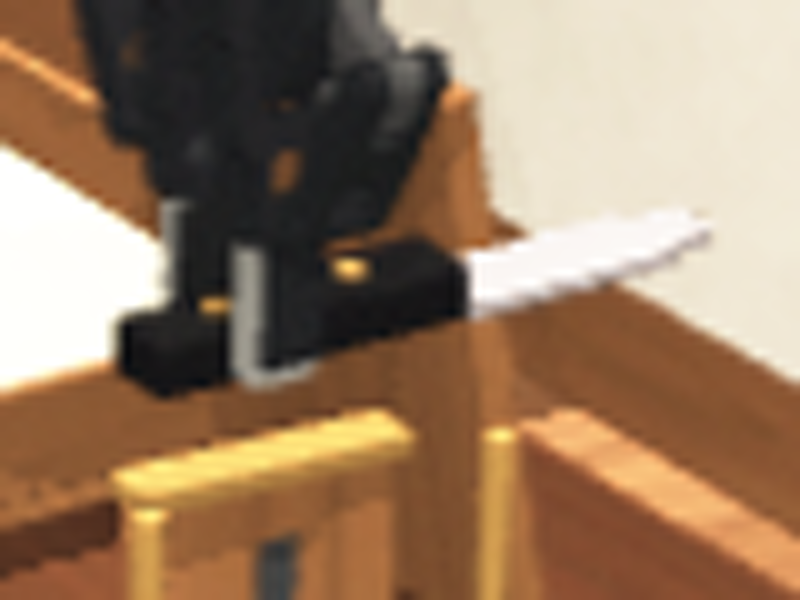

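Run:
```python
from h import *
c=ctrl.calibration("side");R=np.array(c["R"]);C=-R.T@np.array(c["t"])
for (u,v,y) in((361.0,143.6,-.027),(336.8,151.5,-.032),(306.8,159.1,-.032),(336.7,145.3,-.032),(314.8,158.1,-.033)):
    d=R.T@np.array([(u-c["cx"])/c["fx"],(v-c["cy"])/c["fy"],1]);print(u,v,np.round(C+d*(y-C[1])/d[1],4))
print(pose()[0])
```

```text
361.0 143.6 [ 0.6996 -0.027   0.2899]
336.8 151.5 [ 0.6175 -0.032   0.2899]
306.8 159.1 [ 0.5261 -0.032   0.2924]
336.7 145.3 [ 0.6164 -0.032   0.307 ]
314.8 158.1 [ 0.5493 -0.033   0.2896]
[ 0.55463646 -0.01983634  0.29195401]
```

```bash
python3 -c "
from h import *
go(.388,-.4228,.15,np.pi/2+.225)"
```

```text
go [ 0.388 -0.423  0.15   1.796] -> shift [ 166.6 -402.9  142. ] turn -0.225 q6 -1.74 tilt [-0.001  0.    -1.   ] t 6.88
```

```bash
python3 -m creep '[[255,15,-20,0,0],[255,30,-50,0,-0.03],[255,45,-85,0,-0.06],[255,60,-120,0,-0.1],[255,75,-155,0,-0.14],[255,90,-190,0,-0.18],[255,105,-225,0,-0.225],[255,120,-260,10,-0.225],[255,133,-295,35,-0.225],[255,146,-330,65,-0.225],[255,157,-365,95,-0.225],[255,167,-390,120,-0.225]]'
python3 -m creep '[[255,0,-12,22,0],[255,0,-13,22,0],[255,0,-13,22,0],[255,0,-13,22,0]]'
python3 -c "
from h import *
go(.388,-.4228,.048,np.pi/2+.225)"
```

```text
t: 7.88
tool_pos: [0.3899, -0.4048, 0.1789]
tool_rot: [-0.352, 3.121, -0.003]
contact_force: [0.5, -0.1, -0.8]
opening: 0.0219
t: 8.22
tool_pos: [0.3941, -0.4155, 0.1586]
tool_rot: [-0.354, 3.121, -0.002]
contact_force: [0.0, -0.0, 0.2]
opening: 0.0221
go [ 0.388 -0.423  0.048  1.796] -> shift [  7.7  -5.6 110.6] turn 0.001 q6 -2.74 tilt [ 0.001 -0.001 -1.   ] t 8.22
```

```bash
python3 -m creep '[[255,8,-6,25,0],[255,8,-6,50,0],[255,8,-6,75,0],[255,8,-6,95,0],[255,8,-6,105,0],[255,8,-6,110,0],[255,8,-6,110,0],[255,8,-6,110,0]]'
python3 - <<'E'
from h import *
for i in range(3):
    go(.388,-.4228,.048,np.pi/2+.225); im=ctrl.get_image("side")
cv2.imwrite('pics/s3.png',cv2.resize(im[260:350,340:460,::-1],(800,600),interpolation=cv2.INTER_CUBIC))
E
```

```text
t: 8.88
tool_pos: [0.388, -0.4238, 0.0492]
tool_rot: [-0.354, 3.12, -0.004]
contact_force: [1.0, -0.5, -0.7]
opening: 0.022
go [ 0.388 -0.423  0.048  1.796] -> shift [-0.2  1.   1.2] turn 0.001 q6 -2.76 tilt [ 0.002 -0.003 -1.   ] t 8.88
go [ 0.388 -0.423  0.048  1.796] -> shift [-0.2  1.3  1.4] turn 0.001 q6 -2.76 tilt [ 0.002 -0.003 -1.   ] t 8.93
go [ 0.388 -0.423  0.048  1.796] -> shift [-0.3  1.4  1.3] turn 0.001 q6 -2.76 tilt [ 0.002 -0.003 -1.   ] t 8.98
```

View pics/s3.png

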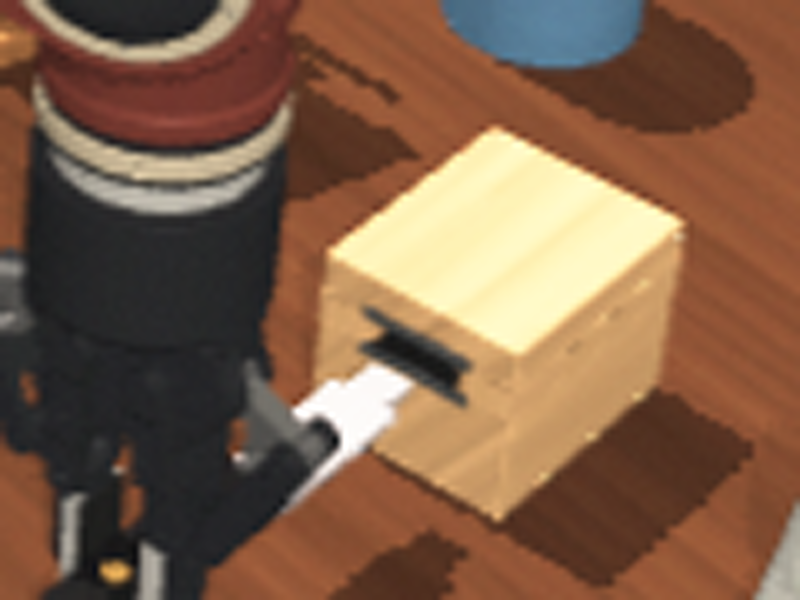

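Run:
```python
from h import *
c=ctrl.calibration("side");p,R,o=pose()
S=lambda X:np.round((proj(c,X)-[340,260])*6.667).astype(int).tolist()
a=.225;r=Ro.from_euler('z',a).as_matrix()
m=np.array([.592,-.376,0])+r@[-.05,0,.045];print(m)
print("slot LL LR UL UR",S(m+np.array([[0,.018,0],[0,-.018,0],[0,.018,.01],[0,-.018,.01]])@r.T))
print("block top front corners",S(m+np.array([[0,.04,.028],[0,-.04,.028]])@r.T))
k=p+r@[.063,0,-.0005]
print("tip",S(k+np.array([[.081,.008,0],[.081,-.008,0],[.081,.008,.005],[.081,-.008,.005]])@r.T))
```

```text
[ 0.54326029 -0.38715532  0.045     ]
slot LL LR UL UR [[368, 339], [457, 386], [371, 316], [459, 362]]
block top front corners [[322, 246], [521, 349]]
tip [[370, 367], [409, 388], [371, 355], [411, 376]]
```

```bash
python3 -m creep '[[255,-5,1,1,0],[255,-10,1,1,0],[255,-17,1,1,0],[255,-24,1,1,0],[255,-31,1,1,0],[255,-38,1,1,0],[255,-38,1,1,0]]'
python3 -m creep '[[255,-10,0,0,0],[255,-20,0,0,0],[255,-30,0,0,0],[255,-40,0,0,0],[255,-48,0,0,0],[255,-54,0,0,0],[255,-54,0,0,0]]'
python3 - <<'E'
from h import *
go(.5433-.063*.975,-.3872-.063*.223,.0475,np.pi/2+.225)
im=ctrl.get_image("side")
cv2.imwrite('pics/s4.png',cv2.resize(im[260:350,340:460,::-1],(800,600),interpolation=cv2.INTER_CUBIC))
E
```

```text
t: 9.62
tool_pos: [0.4253, -0.4133, 0.0463]
tool_rot: [-0.355, 3.121, -0.0]
contact_force: [-0.1, 0.1, -0.8]
opening: 0.0222
t: 10.2
tool_pos: [0.4778, -0.4011, 0.0462]
tool_rot: [-0.355, 3.121, -0.0]
contact_force: [-0.7, 0.1, -0.3]
opening: 0.0218
go [ 0.482 -0.401  0.048  1.796] -> shift [-4.  -1.  -1.3] turn 0.001 q6 -2.62 tilt [ 0.001 -0.    -1.   ] t 10.2
```

View pics/s4.png

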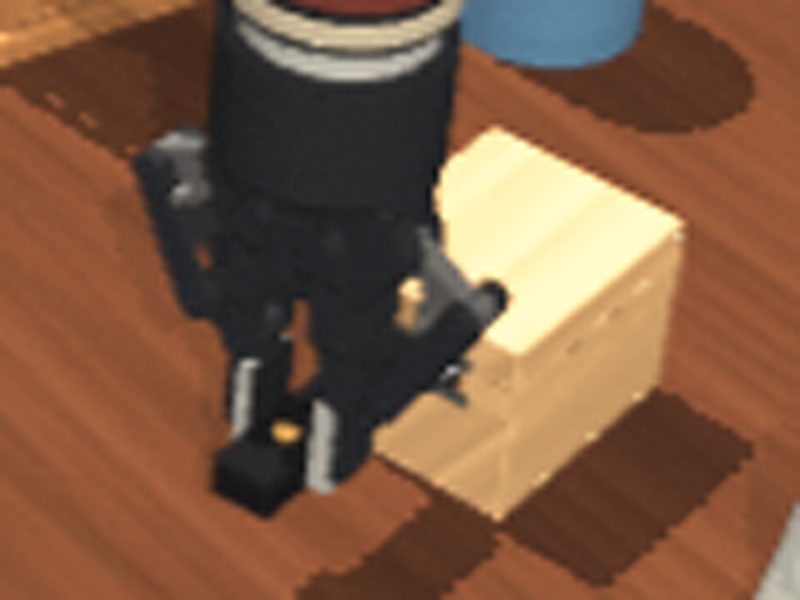

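Blade is in with no contact force, about 4 mm from home. I'll push gently until there is contact.

```bash
python3 -m creep '[[255,-2,0,0,0],[255,-4,0,0,0],[255,-5,0,0,0],[255,-5,0,0,0]]'; python3 -m creep '[[255,-1,0,0,0],[255,-2,0,0,0],[255,-2,0,0,0]]'
```

```text
t: 10.58
tool_pos: [0.4812, -0.4005, 0.0462]
tool_rot: [-0.353, 3.122, -0.0]
contact_force: [0.1, 0.3, -0.2]
opening: 0.0219
t: 10.83
tool_pos: [0.4813, -0.4004, 0.046]
tool_rot: [0.352, -3.117, -0.001]
contact_force: [-6.8, -1.3, 2.7]
opening: 0.022
```

```bash
python3 -m creep '[[255,-1.5,0,0,0],[255,-3,0,0,0],[255,-3,0,0,0]]'; python3 -m creep '[[60,2,0,0.5,0],[60,2,0,0.5,0],[60,2,0,0,0],[60,2,0,0,0],[60,2,0,-15,0],[60,2,0,-40,0],[60,2,0,-80,0],[20,2,0,-120,0],[0,2,0,-160,0],[0,2,0,-190,0],[0,2,0,-190,0]]'
python3 - <<'E'
from h import *
c=ctrl.calibration("wrist");im=ctrl.get_image("wrist");cv2.imwrite('pics/w2.png',im[:,:,::-1])
for l,P,p0 in(('knife',[KN[0]],[.543,-.387,.225,.045]),('block',BLOCK,[.592,-.376,.225,0])):
  for d in ctrl.outline_of('wrist',l)[:1]: print(l,d['conf'],d['rect'],*fit([(c,d['mask'])],P,p0,(0,)))
E
python3 find.py | grep -E "book|weight|lift"; python3 -c "
from h import *
go(.43,.1,.3,0)"
```

```text
t: 11.08
tool_pos: [0.4814, -0.4004, 0.0457]
tool_rot: [0.352, -3.111, -0.002]
contact_force: [-17.7, -3.6, 6.2]
opening: 0.0225
t: 12.0
tool_pos: [0.4874, -0.4024, 0.2479]
tool_rot: [-0.353, 3.111, -0.021]
contact_force: [0.4, -0.1, 1.3]
opening: 0.0855
knife 0.89 [318.1, 163.7, 26.5, 113.1] [ 0.5434 -0.3871  0.2147] 0.045
block 0.78 [284.6, 253.0, 87.6, 127.1] [ 0.5934 -0.377   0.2059] 0.08
book hue 67 n 2 [166.6, 216.6, 50.0, 29.1] [0.5708 0.2471 0.0498] 0.054
book hue 29 n 2 [106.2, 277.7, 59.3, 35.1] [0.421  0.3812 0.1829] 0.032
book hue 19 n 2 [109.2, 210.5, 55.3, 28.6] [ 0.5876  0.3898 -0.05  ] 0.132
book hue 107 n 2 [258.8, 272.8, 53.8, 34.0] [ 0.4261  0.0119 -0.1547] 0.042
weight 2 [ 0.7864 -0.2031  0.    ] 1.241
weight 1 [ 0.7799 -0.2175  0.    ] 0.623
lift 2 [ 0.6241 -0.0196 -0.0935] 0.093
lift 1 [ 0.6251 -0.0205 -0.0923] 0.085
go [0.43 0.1  0.3  0.  ] -> shift [-58.8 499.3 -63.9] turn -1.346 q6 -2.6 tilt [ 0. -0. -1.] t 12.85
```

View pics/w2.png

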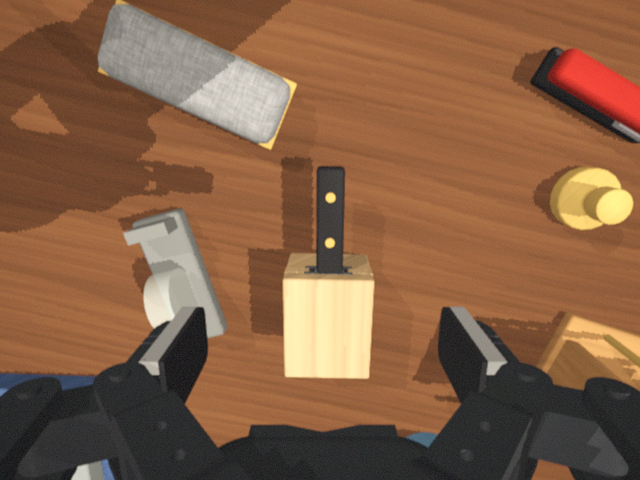

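Knife is home: the wrist fit puts its origin at (0.5434, -0.3871), on the slot mouth. Now the blue book.

```bash
python3 -c "
from h import *
go(.4261,.0119,.25,-.1547)"
python3 -m creep '[[0,0,20,-10,0.12],[0,0,40,-20,0.24],[0,0,70,-30,0.36],[0,0,105,-30,0.48],[0,0,140,-30,0.6],[0,0,175,-30,0.72],[0,0,210,-30,0.84],[0,0,245,-30,0.96],[0,0,280,-20,1.08],[0,0,310,-10,1.2],[0,0,340,0,1.32],[0,0,370,0,1.44]]'
python3 -c "
from h import *
go(.4261,.0119,.15,-.1547)"
```

```text
go [ 0.426  0.012  0.25  -0.155] -> shift [-35.3 414.3 -13.9] turn -1.191 q6 -2.6 tilt [ 0. -0. -1.] t 12.85
t: 13.85
tool_pos: [0.4, -0.0376, 0.234]
tool_rot: [-1.799, -2.572, 0.001]
contact_force: [0.5, 0.2, -0.8]
opening: 0.0855
go [ 0.426  0.012  0.15  -0.155] -> shift [37.5 41.7 84. ] turn 0.505 q6 -0.63 tilt [-0.003  0.001 -1.   ] t 13.85
```

```bash
python3 -m creep '[[0,10,10,20,0.12],[0,20,20,40,0.24],[0,30,30,60,0.36],[0,37,41,80,0.48],[0,37,41,84,0.505],[0,37,41,84,0.505],[0,37,41,84,0.505]]'
python3 - <<'E'
from h import *
c=ctrl.calibration("wrist");im=ctrl.get_image("wrist");cv2.imwrite('pics/w3.png',im[:,:,::-1])
for d in ctrl.outline_of('wrist','book1')[:2]: print(d['conf'],d['rect'],*fit([(c,d['mask'])],BOOK,[.4261,.0119,-.155,0],(0,)))
go(.4261,.0119,.006,-.1547)
E
```

```text
t: 14.43
tool_pos: [0.4272, 0.0094, 0.1528]
tool_rot: [2.378, 2.053, -0.0]
contact_force: [0.5, -0.3, 0.0]
opening: 0.0858
0.74 [273.9, 131.0, 97.1, 181.0] [ 0.4265  0.0112 -0.1506] 0.011
go [ 0.426  0.012  0.006 -0.155] -> shift [  2.6  -2.6 147.8] turn 0.007 q6 -0.0 tilt [ 0.003 -0.001 -1.   ] t 14.53
```

```bash
python3 -m creep '[[0,2,-2,40,0],[0,2,-2,75,0],[0,2,-2,105,0],[0,2,-2,130,0],[0,2,-2,145,0],[0,2,-2,149,0],[0,2,-2,149,0],[255,2,-2,149,0],[255,2,-2,149,0],[255,2,-2,149,0],[255,2,-2,149,0],[255,2,-2,149,0]]' 60
python3 -m creep '[[255,0,0,0,0],[255,0,0,-5,0],[255,0,0,-25,0],[255,0,0,-55,0],[255,0,0,-90,0],[255,0,0,-125,0],[255,0,0,-160,0],[255,0,0,-195,0],[255,0,0,-230,0],[255,0,0,-255,0],[255,0,0,-255,0],[255,0,0,-255,0]]'
python3 -c "
from h import *
go(.6243,-.0203,.26,-.093)
ctrl.get_image('side');ctrl.get_image('top')
for n in('side','top'): print([(d['rect'],d['conf']) for d in ctrl.boxes_of(n,'book1')])"
```

```text
t: 15.53
tool_pos: [0.4278, 0.0116, 0.0057]
tool_rot: [2.377, 2.048, 0.005]
contact_force: [0.2, -1.2, 6.3]
opening: 0.0623
t: 16.53
tool_pos: [0.426, 0.012, 0.2599]
tool_rot: [2.378, 2.049, 0.004]
contact_force: [-0.2, 0.3, -2.8]
opening: 0.0627
go [ 0.624 -0.02   0.26  -0.093] -> shift [ -2.6 200.9   0.7] turn -0.055 q6 0.0 tilt [ 0.004 -0.001 -1.   ] t 16.53
[([238.9, 155.0, 44.6, 33.9], 0.9), ([178.9, 188.8, 41.7, 29.0], 0.76), ([242.0, 192.8, 44.9, 31.4], 0.71), ([227.5, 172.5, 32.5, 22.6], 0.6)]
[([164.3, 217.7, 55.3, 28.8], 0.92), ([107.2, 210.0, 56.8, 27.6], 0.7), ([105.1, 275.7, 59.8, 36.6], 0.57)]
```

```bash
python3 -m creep '[[255,0,20,0,-0.02],[255,0,50,0,-0.04],[255,-1,85,0,-0.055],[255,-1,120,0,-0.055],[255,-2,155,0,-0.055],[255,-2,180,0,-0.055],[255,-3,195,0,-0.055],[255,-3,201,0,-0.055],[255,-3,201,0,-0.055],[255,-3,201,0,-0.055]]'
python3 -c "
from h import *
go(.6243,-.0203,.169,-.093)
cal={n:ctrl.calibration(n) for n in('side','top')}
for n in cal:ctrl.get_image(n)
M={n:[d for d in ctrl.outline_of(n,'book1')] for n in cal}
p=pose()[0]
for n in cal:
  for d in M[n]:
    v,u=np.nonzero(d['mask']);w=np.array([u.mean(),v.mean()]);e=proj(cal[n],np.array([[p[0],p[1],p[2]+.007]]))[0]
    if np.linalg.norm(w-e)<25: print(n,d['rect'],w-e)
"
```

```text
t: 17.57
tool_pos: [0.6228, -0.0205, 0.2567]
tool_rot: [-2.321, -2.114, 0.003]
contact_force: [-0.7, -0.3, -1.3]
opening: 0.0622
go [ 0.624 -0.02   0.169 -0.093] -> shift [ 0.3  1.8 87.7] turn -0.0 q6 -0.06 tilt [-0.003  0.    -1.   ] t 17.57
side [308.7, 143.7, 50.3, 30.7] [2.14522974 2.60164217]
top [262.9, 173.3, 64.2, 39.0] [-4.77223289  3.89978075]
```

```bash
python3 -m creep '[[255,0,2,20,0],[255,0,2,45,0],[255,0,2,65,0],[255,0,2,80,0],[255,0,2,86,0],[255,0,2,88,0],[255,0,2,88,0],[0,0,2,88,0],[0,0,2,88,0],[0,0,2,88,0],[0,0,2,88,0],[0,0,2,88,0]]'
python3 -m creep '[[0,0,0,-15,0],[0,0,0,-40,0],[0,0,0,-75,0],[0,0,0,-110,0],[0,0,0,-135,0],[0,0,0,-140,0],[0,0,0,-140,0]]'
python3 - <<'E'
from h import *
c=ctrl.calibration("wrist");im=ctrl.get_image("wrist");cv2.imwrite('pics/w4.png',im[:,:,::-1])
for d in ctrl.outline_of('wrist','book1')[:3]:
  print(d['conf'],d['rect'])
  for z in(.14,.147,.154): print(z,*fit([(c,d['mask'])],BOOK,[.624,-.02,-.093,z],(0,)))
E
python3 find.py | grep -E "book|weight"; python3 -c "
from h import *
go(.5708,.2471,.25,.05)"
```

```text
t: 18.77
tool_pos: [0.6262, -0.0209, 0.171]
tool_rot: [2.322, 2.114, 0.001]
contact_force: [0.9, 0.0, 0.5]
opening: 0.0854
t: 19.35
tool_pos: [0.6271, -0.0211, 0.3148]
tool_rot: [2.319, 2.111, 0.007]
contact_force: [-0.7, -0.6, -0.5]
opening: 0.0854
0.74 [274.6, 131.2, 92.5, 174.6]
0.14 [ 0.6266 -0.0223 -0.0944] 0.047
0.147 [ 0.6267 -0.022  -0.0941] 0.011
0.154 [ 0.6266 -0.0217 -0.0931] 0.041
book hue 67 n 2 [165.2, 218.5, 53.4, 27.5] [0.5705 0.2469 0.0409] 0.059
book hue 107 n 1 [269.2, 181.0, 57.3, 36.5] [ 0.6579 -0.0093 -0.1211] 1.174
book hue 30 n 2 [106.3, 276.8, 58.3, 31.8] [0.4198 0.3831 0.1811] 0.066
book hue 22 n 2 [108.4, 211.8, 56.6, 29.2] [ 0.5881  0.3896 -0.0684] 0.143
weight 2 [ 0.4288 -0.1567  0.    ] 0.076
weight 1 [ 0.4301 -0.1572  0.    ] 0.107
go [0.571 0.247 0.25  0.05 ] -> shift [261.7 -79.8  60.2] turn -0.143 q6 -0.06 tilt [ 0. -0. -1.] t 20.15
```

View pics/w4.png

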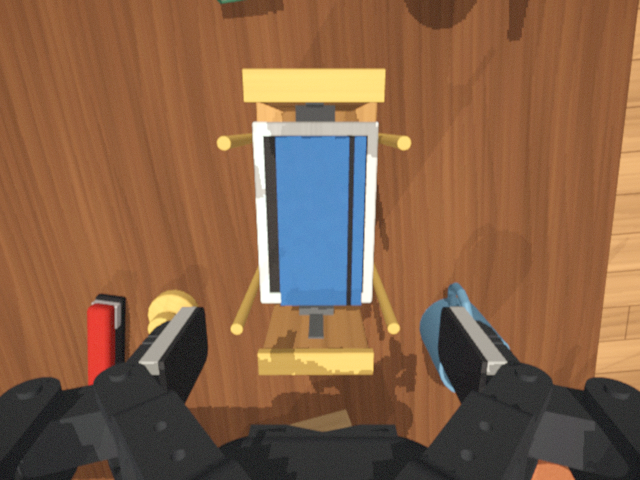

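```bash
python3 - <<'E'
from h import *
c=ctrl.calibration("wrist")
P=[pix2w(c,u,v,.215)[:2] for u,v in((224,143),(405,143),(238,328),(394,328))]
print(np.round(P,4),np.mean(P,0)); d=P[0]+P[1]-P[2]-P[3];print(np.arctan2(-d[0],d[1]))
E
python3 -m creep '[[0,15,-5,0,-0.02],[0,40,-12,0,-0.05],[0,75,-22,0,-0.08],[0,110,-33,0,-0.11],[0,145,-44,0,-0.143],[0,180,-54,20,-0.143],[0,215,-64,50,-0.143],[0,245,-74,80,-0.143],[0,258,-79,110,-0.143],[0,262,-80,130,-0.143],[0,262,-80,140,-0.143],[0,262,-80,140,-0.143]]'
python3 - <<'E'
from h import *
c=ctrl.calibration("wrist");im=ctrl.get_image("wrist")
for d in ctrl.outline_of('wrist','book3')[:2]: print(d['conf'],d['rect'],*fit([(c,d['mask'])],BOOK,[.5705,.247,.045,0],(0,)))
go(.5705,.247,.006,.045)
E
```

```text
[[ 0.5744  0.0459]
 [ 0.68    0.0359]
 [ 0.5639 -0.0745]
 [ 0.6684 -0.0844]] [ 0.62168048 -0.01927118]
-0.0912894561419885
t: 21.15
tool_pos: [0.5684, 0.2477, 0.1668]
tool_rot: [-2.162, -2.275, 0.008]
contact_force: [1.0, 0.8, 0.3]
opening: 0.0852
0.93 [49.1, 2.4, 144.3, 123.2] [ 0.8166 -0.1641  0.6969] 1.0
0.81 [281.5, 132.7, 91.5, 176.2] [0.5708 0.2459 0.0501] 0.015
go [0.57  0.247 0.006 0.045] -> shift [ -0.4  -1.  165.4] turn 0.004 q6 0.24 tilt [ 0.001  0.    -1.   ] t 21.25
```

```bash
python3 -m creep '[[0,0,0,40,0],[0,-1,-1,80,0],[0,-1,-1,115,0],[0,-1,-1,145,0],[0,-1,-1,158,0],[0,-1,-1,162,0],[0,-1,-1,162,0],[255,-1,-1,162,0],[255,-1,-1,162,0],[255,-1,-1,162,0],[255,-1,-1,162,0],[255,-1,-1,162,0]]' 60
python3 -m creep '[[255,0,0,0,0],[255,0,0,-5,0],[255,0,0,-25,0],[255,0,0,-55,0],[255,0,0,-90,0],[255,0,0,-125,0],[255,0,0,-160,0],[255,0,0,-195,0],[255,0,0,-230,0],[255,0,0,-260,0],[255,0,0,-262,0],[255,0,0,-262,0]]'
python3 -c "
from h import *
go(.6262,-.0215,.265,-.094)"
```

```text
t: 22.25
tool_pos: [0.5725, 0.2472, 0.0121]
tool_rot: [2.163, 2.273, 0.009]
contact_force: [1.1, 0.5, 6.2]
opening: 0.0617
t: 23.25
tool_pos: [0.5708, 0.2469, 0.2741]
tool_rot: [2.163, 2.273, 0.009]
contact_force: [-0.5, -0.1, -2.0]
opening: 0.0618
go [ 0.626 -0.022  0.265 -0.094] -> shift [-270.8   42.     9. ] turn 0.144 q6 0.24 tilt [ 0.006  0.002 -1.   ] t 23.25
```

```bash
python3 -m creep '[[255,-15,3,0,0.02],[255,-40,6,0,0.05],[255,-75,12,0,0.08],[255,-110,18,0,0.11],[255,-145,24,0,0.144],[255,-180,29,0,0.144],[255,-215,34,2,0.144],[255,-245,39,5,0.144],[255,-262,41,7,0.144],[255,-270,42,9,0.144],[255,-271,42,9,0.144],[255,-271,42,9,0.144]]'
python3 -c "
from h import *
go(.6262,-.0215,.185,-.094)"
```

```text
t: 24.25
tool_pos: [0.6241, -0.0221, 0.2592]
tool_rot: [-2.323, -2.111, 0.003]
contact_force: [0.2, 0.7, -1.4]
opening: 0.0616
go [ 0.626 -0.022  0.185 -0.094] -> shift [ 0.8  2.3 74.2] turn -0.001 q6 -0.06 tilt [-0.003  0.001 -1.   ] t 24.25
```

```bash
python3 -m creep '[[255,1,1,20,0],[255,1,1,40,0],[255,1,1,58,0],[255,1,1,68,0],[255,1,1,72,0],[255,1,1,74,0],[255,1,1,74,0],[0,1,1,74,0],[0,1,1,74,0],[0,1,1,74,0],[0,1,1,74,0],[0,1,1,74,0]]'
python3 -m creep '[[0,0,0,-15,0],[0,0,0,-40,0],[0,0,0,-75,0],[0,0,0,-110,0],[0,0,0,-125,0],[0,0,0,-130,0],[0,0,0,-130,0]]'
python3 - <<'E'
from h import *
c=ctrl.calibration("wrist");im=ctrl.get_image("wrist");cv2.imwrite('pics/w5.png',im[:,:,::-1])
for d in ctrl.outline_of('wrist','book1')[:3]:
  print(d['conf'],d['rect'])
  for z in(.151,.157,.163): print(z,*fit([(c,d['mask'])],BOOK,[.624,-.02,-.093,z],(0,)))
E
python3 find.py | grep -E "book|weight 2"; python3 -c "
from h import *
go(.588,.39,.17,-.06)"
```

```text
t: 25.25
tool_pos: [0.6264, -0.0214, 0.1879]
tool_rot: [2.323, 2.113, 0.001]
contact_force: [-0.0, 0.3, 0.0]
opening: 0.0852
t: 25.83
tool_pos: [0.6267, -0.0214, 0.3195]
tool_rot: [2.322, 2.112, 0.004]
contact_force: [-0.6, 0.1, -1.0]
opening: 0.0857
0.76 [272.9, 134.3, 94.8, 174.6]
0.151 [ 0.6267 -0.0227 -0.0925] 0.047
0.157 [ 0.6266 -0.0227 -0.0943] 0.018
0.163 [ 0.6268 -0.022  -0.0927] 0.034
0.44 [303.4, 134.2, 3.3, 2.7]
0.151 [ 0.679  -0.4     1.3737] 1.0
0.157 [ 0.679  -0.4     1.3737] 1.0
0.163 [ 0.679  -0.4     1.3737] 1.0
book hue 22 n 2 [105.9, 210.2, 58.8, 29.8] [ 0.5879  0.3902 -0.0737] 0.044
book hue 30 n 2 [104.5, 279.6, 62.1, 33.8] [0.42   0.3829 0.1932] 0.047
book hue 67 n 1 [265.9, 180.4, 60.8, 30.9] [ 0.66   -0.0079 -0.1249] 1.182
weight 2 [ 0.4297 -0.1569  0.    ] 0.083
go [ 0.588  0.39   0.17  -0.06 ] -> shift [405.8 -76.7 147.2] turn -0.034 q6 -0.06 tilt [ 0. -0. -1.] t 26.63
```

View pics/w5.png

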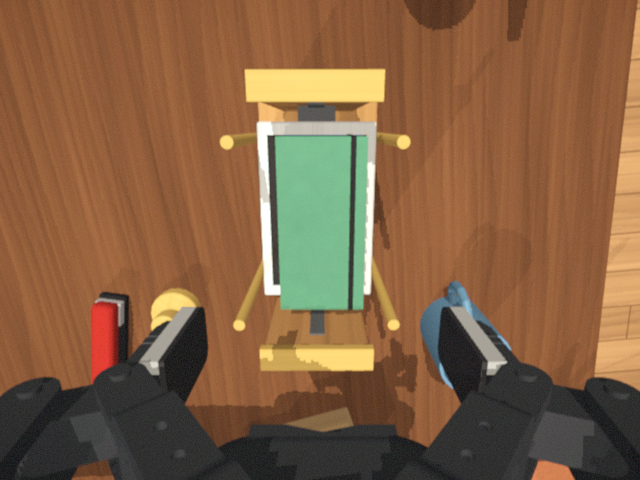

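```bash
python3 -m creep '[[0,15,-3,0,-0.01],[0,40,-8,0,-0.02],[0,78,-15,0,-0.03],[0,116,-22,0,-0.034],[0,154,-29,0,-0.034],[0,192,-36,0,-0.034],[0,230,-43,20,-0.034],[0,268,-50,45,-0.034],[0,306,-58,70,-0.034],[0,344,-65,95,-0.034],[0,375,-71,120,-0.034],[0,395,-75,140,-0.034]]'
python3 -m creep '[[0,11,-2,7,0],[0,11,-2,7,0],[0,11,-2,7,0]]'
python3 - <<'E'
from h import *
c=ctrl.calibration("wrist");im=ctrl.get_image("wrist")
for d in ctrl.outline_of('wrist','book4')[:2]: print(d['conf'],d['rect'],*fit([(c,d['mask'])],BOOK,[.588,.39,-.065,0],(0,)))
go(.588,.39,.01,-.065)
E
```

```text
t: 27.63
tool_pos: [0.5879, 0.382, 0.1775]
tool_rot: [2.286, 2.155, 0.004]
contact_force: [1.4, 0.7, 1.0]
opening: 0.0852
t: 27.88
tool_pos: [0.587, 0.3902, 0.1704]
tool_rot: [2.286, 2.155, -0.001]
contact_force: [0.3, -1.1, 0.7]
opening: 0.0855
0.83 [30.9, 152.9, 159.1, 178.8] [ 0.6702 -0.0211  1.5757] 1.0
0.63 [278.9, 137.6, 90.4, 169.0] [ 0.588   0.3884 -0.0535] 0.024
go [ 0.588  0.39   0.01  -0.065] -> shift [  0.4  -1.2 162.9] turn 0.004 q6 0.54 tilt [ 0.003  0.001 -1.   ] t 27.98
```

```bash
python3 -m creep '[[0,0,0,40,0],[0,-1,1,80,0],[0,-1,1,115,-0.005],[0,-1,1,145,-0.005],[0,-1,1,156,-0.005],[0,-1,1,161,-0.005],[0,-1,1,161,-0.005],[255,-1,1,161,-0.005],[255,-1,1,161,-0.005],[255,-1,1,161,-0.005],[255,-1,1,161,-0.005],[255,-1,1,161,-0.005]]' 60
python3 -m creep '[[255,0,0,0,0],[255,0,0,-5,0],[255,0,0,-25,0],[255,0,0,-55,0],[255,0,0,-90,0],[255,0,0,-125,0],[255,0,0,-160,0],[255,0,0,-195,0],[255,0,0,-230,0],[255,0,0,-260,0],[255,0,0,-262,0],[255,0,0,-262,0]]'
python3 -c "
from h import *
go(.6266,-.0212,.265,-.094)"
```

```text
t: 28.98
tool_pos: [0.591, 0.3901, 0.0139]
tool_rot: [2.281, 2.158, 0.01]
contact_force: [-0.3, -0.4, 7.6]
opening: 0.0616
t: 29.98
tool_pos: [0.5894, 0.3894, 0.2758]
tool_rot: [2.281, 2.158, 0.01]
contact_force: [-0.5, -0.1, -1.8]
opening: 0.0614
go [ 0.627 -0.021  0.265 -0.094] -> shift [-408.    59.8    9.7] turn 0.039 q6 0.53 tilt [ 0.006  0.003 -1.   ] t 29.98
```

```bash
python3 -m creep '[[255,-15,2,0,0.01],[255,-40,6,0,0.02],[255,-78,11,0,0.03],[255,-116,17,0,0.039],[255,-154,23,0,0.039],[255,-192,28,0,0.039],[255,-230,34,0,0.039],[255,-268,39,0,0.039],[255,-306,45,0,0.039],[255,-344,50,4,0.039],[255,-375,55,8,0.039],[255,-398,59,10,0.039]]'
python3 -m creep '[[255,-9,1,0,0],[255,-10,2,0,0],[255,-10,2,0,0],[255,-10,2,0,0]]'
python3 -c "
from h import *
go(.6266,-.0212,.198,-.094)"
```

```text
t: 30.98
tool_pos: [0.623, -0.0153, 0.2573]
tool_rot: [-2.324, -2.108, 0.007]
contact_force: [-0.8, -0.1, -1.1]
opening: 0.0618
t: 31.32
tool_pos: [0.6257, -0.021, 0.2606]
tool_rot: [-2.322, -2.114, 0.001]
contact_force: [0.2, -0.5, -0.8]
opening: 0.0615
go [ 0.627 -0.021  0.198 -0.094] -> shift [-0.2  1.  62.6] turn 0.0 q6 -0.06 tilt [-0.001  0.001 -1.   ] t 31.32
```

```bash
python3 -m creep '[[255,0,1,20,0],[255,0,1,38,0],[255,0,1,50,0],[255,0,1,58,0],[255,0,1,62,0],[255,0,1,62,0],[255,0,1,62,0],[0,0,1,62,0],[0,0,1,62,0],[0,0,1,62,0],[0,0,1,62,0],[0,0,1,62,0]]'
python3 -m creep '[[0,0,0,-15,0],[0,0,0,-40,0],[0,0,0,-75,0],[0,0,0,-105,0],[0,0,0,-120,0],[0,0,0,-120,0],[0,0,0,-120,0]]'
python3 - <<'E'
from h import *
c=ctrl.calibration("wrist");im=ctrl.get_image("wrist");cv2.imwrite('pics/w6.png',im[:,:,::-1])
for d in ctrl.outline_of('wrist','book1')[:1]:
  print(d['conf'],d['rect'])
  for z in(.162,.168,.174): print(z,*fit([(c,d['mask'])],BOOK,[.624,-.02,-.093,z],(0,)))
E
python3 find.py | grep -E "book|weight 2"; python3 -c "
from h import *
go(.42,.3825,.17,.185)"
```

```text
t: 32.32
tool_pos: [0.6275, -0.0222, 0.2]
tool_rot: [2.323, 2.113, 0.001]
contact_force: [-0.5, -0.1, 0.3]
opening: 0.0855
t: 32.9
tool_pos: [0.6275, -0.0222, 0.3207]
tool_rot: [2.323, 2.113, 0.002]
contact_force: [-0.7, -0.6, -0.0]
opening: 0.0856
0.9 [275.5, 138.2, 95.1, 180.7]
0.162 [ 0.6276 -0.0236 -0.0951] 0.053
0.168 [ 0.6279 -0.0235 -0.095 ] 0.016
0.174 [ 0.6279 -0.023  -0.0948] 0.027
book hue 30 n 2 [106.1, 277.1, 60.4, 35.1] [0.4208 0.3816 0.1789] 0.053
book hue 20 n 1 [267.9, 176.1, 61.4, 37.4] [ 0.6647 -0.0084 -0.1142] 1.289
weight 2 [ 0.4286 -0.1578  0.    ] 0.11
go [0.42  0.382 0.17  0.185] -> shift [ 383.3 -244.5  149.5] turn -0.279 q6 -0.06 tilt [ 0. -0. -1.] t 33.7
```

View pics/w6.png

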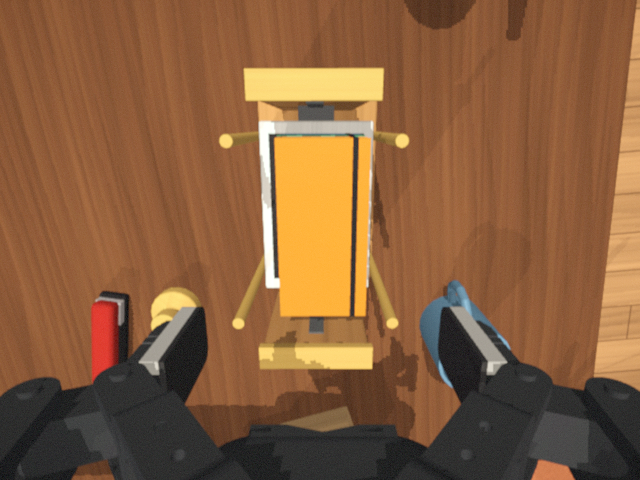

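The orange book sits square on the pile. The yellow one is next.

```bash
python3 -m creep '[[0,15,-9,0,-0.02],[0,45,-28,0,-0.05],[0,78,-49,0,-0.08],[0,111,-70,0,-0.11],[0,144,-92,0,-0.14],[0,177,-113,0,-0.17],[0,210,-134,20,-0.2],[0,243,-155,45,-0.23],[0,276,-176,70,-0.26],[0,309,-197,95,-0.279],[0,342,-218,120,-0.279],[0,370,-236,145,-0.279]]'
python3 -m creep '[[0,12,-8,5,0],[0,12,-8,5,0],[0,12,-8,5,0]]'
python3 - <<'E'
from h import *
c=ctrl.calibration("wrist");im=ctrl.get_image("wrist")
for d in ctrl.outline_of('wrist','book5')[:2]: print(d['conf'],d['rect'],*fit([(c,d['mask'])],BOOK,[.4205,.382,.181,0],(0,)))
go(.4205,.382,.012,.181)
E
```

```text
t: 34.7
tool_pos: [0.4333, 0.3552, 0.1865]
tool_rot: [2.006, 2.418, 0.003]
contact_force: [1.9, 0.3, -1.1]
opening: 0.0851
t: 34.95
tool_pos: [0.4239, 0.3641, 0.1815]
tool_rot: [2.004, 2.419, -0.001]
contact_force: [0.4, 0.4, 0.8]
opening: 0.0855
0.72 [277.4, 111.5, 92.3, 168.0] [0.4207 0.381  0.1933] 0.012
go [0.42  0.382 0.012 0.181] -> shift [ 19.1  -2.1 171. ] turn 0.003 q6 0.39 tilt [ 0.002  0.001 -1.   ] t 35.05
```

```bash
python3 -m creep '[[0,9,-1,40,-0.008],[0,18,-2,80,-0.008],[0,18,-2,115,-0.008],[0,18,-2,150,-0.008],[0,18,-2,164,-0.008],[0,18,-2,169,-0.008],[0,18,-2,169,-0.008],[255,18,-2,169,-0.008],[255,18,-2,169,-0.008],[255,18,-2,169,-0.008],[255,18,-2,169,-0.008],[255,18,-2,169,-0.008]]' 60
python3 -m creep '[[255,0,0,0,0],[255,0,0,-5,0],[255,0,0,-25,0],[255,0,0,-55,0],[255,0,0,-90,0],[255,0,0,-125,0],[255,0,0,-160,0],[255,0,0,-195,0],[255,0,0,-230,0],[255,0,0,-260,0],[255,0,0,-262,0],[255,0,0,-262,0]]'
python3 -c "
from h import *
go(.6268,-.0212,.275,-.094)"
```

```text
t: 36.05
tool_pos: [0.4221, 0.382, 0.0164]
tool_rot: [1.997, 2.423, 0.008]
contact_force: [-0.3, -1.0, 5.8]
opening: 0.0607
t: 37.05
tool_pos: [0.4209, 0.3816, 0.2791]
tool_rot: [1.996, 2.423, 0.012]
contact_force: [0.9, 0.1, -2.0]
opening: 0.0602
go [ 0.627 -0.021  0.275 -0.094] -> shift [-434.8  125.     3.6] turn 0.286 q6 0.41 tilt [ 0.006  0.004 -1.   ] t 37.05
```

```bash
python3 -m creep '[[255,-15,4,0,0.02],[255,-45,12,0,0.05],[255,-83,24,0,0.09],[255,-121,35,0,0.13],[255,-159,46,0,0.17],[255,-197,57,0,0.21],[255,-235,68,0,0.25],[255,-273,79,0,0.286],[255,-311,90,0,0.286],[255,-349,100,2,0.286],[255,-385,111,4,0.286],[255,-415,119,4,0.286]]'
python3 -m creep '[[255,-16,-2,0,0],[255,-21,-3,0,0],[255,-21,-3,0,0],[255,-21,-3,0,0]]'
python3 -c "
from h import *
go(.6268,-.0212,.211,-.094)"
```

```text
t: 38.05
tool_pos: [0.6154, -0.0063, 0.2676]
tool_rot: [-2.322, -2.112, 0.005]
contact_force: [1.4, 0.8, -1.4]
opening: 0.0607
t: 38.38
tool_pos: [0.6102, -0.0236, 0.2695]
tool_rot: [-2.321, -2.114, 0.001]
contact_force: [-0.1, 0.4, -1.2]
opening: 0.0602
go [ 0.627 -0.021  0.211 -0.094] -> shift [ 3.9 16.4 58.5] turn 0.001 q6 -0.07 tilt [-0.002  0.001 -1.   ] t 38.38
```

```bash
python3 -m creep '[[255,2,8,0,0],[255,3,15,0,0],[255,3,16,0,0],[255,3,16,0,0]]'
python3 -c "
from h import *
go(.6268,-.0212,.211,-.094)"
```

```text
t: 38.72
tool_pos: [0.6277, -0.022, 0.2707]
tool_rot: [-2.321, -2.117, -0.0]
contact_force: [0.5, 0.0, -0.6]
opening: 0.0604
go [ 0.627 -0.021  0.211 -0.094] -> shift [ 0.7 -1.  59.7] turn 0.002 q6 -0.06 tilt [ 0.  0. -1.] t 38.72
```

```bash
python3 -m creep '[[255,1,0,20,0],[255,1,-1,38,0],[255,1,-1,50,0],[255,1,-1,56,0],[255,1,-1,59,0],[255,1,-1,59,0],[255,1,-1,59,0],[0,1,-1,59,0],[0,1,-1,59,0],[0,1,-1,59,0],[0,1,-1,59,0],[0,1,-1,59,0]]'
python3 -m creep '[[0,0,0,-15,0],[0,0,0,-40,0],[0,0,0,-75,0],[0,0,0,-105,0],[0,0,0,-110,0],[0,0,0,-110,0],[0,0,0,-110,0]]'
python3 - <<'E'
from h import *
c=ctrl.calibration("wrist");im=ctrl.get_image("wrist");cv2.imwrite('pics/w7.png',im[:,:,::-1])
for d in ctrl.outline_of('wrist','book1')[:1]:
  print(d['conf'],d['rect'])
  for z in(.172,.176,.180,.184): print(z,*fit([(c,d['mask'])],BOOK,[.624,-.02,-.093,z],(0,)))
E
python3 find.py | grep -E "book|weight 2"; python3 -c "
from h import *
go(.429,-.157,.17,-.093)"
```

```text
t: 39.72
tool_pos: [0.6265, -0.0219, 0.2123]
tool_rot: [2.322, 2.115, 0.001]
contact_force: [0.4, -0.8, -0.5]
opening: 0.0854
t: 40.3
tool_pos: [0.6264, -0.0219, 0.3225]
tool_rot: [2.322, 2.115, 0.001]
contact_force: [0.1, 1.1, -0.7]
opening: 0.0853
0.91 [271.2, 137.6, 104.6, 184.9]
0.172 [ 0.6275 -0.0232 -0.0896] 0.072
0.176 [ 0.627  -0.0232 -0.0895] 0.046
0.18 [ 0.627  -0.0233 -0.0942] 0.019
0.184 [ 0.6272 -0.0225 -0.0936] 0.01
book hue 29 n 1 [266.8, 178.5, 61.2, 34.9] [ 0.6636 -0.0053 -0.1122] 1.204
weight 2 [ 0.4289 -0.1568  0.    ] 0.047
go [ 0.429 -0.157  0.17  -0.093] -> shift [-153.  -183.9  151.8] turn -0.0 q6 -0.06 tilt [ 0. -0. -1.] t 41.1
```

View pics/w7.png

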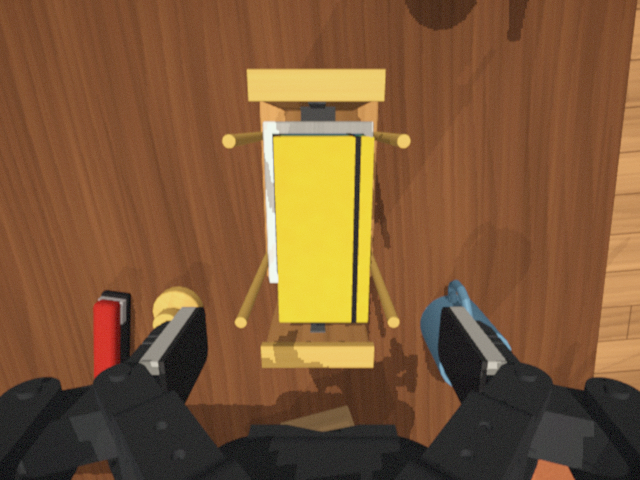

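```bash
python3 -m creep '[[110,-5,-25,0,0.12],[110,-15,-55,0,0.24],[110,-30,-85,0,0.36],[110,-50,-110,0,0.48],[110,-70,-135,20,0.6],[110,-90,-155,50,0.72],[110,-110,-170,80,0.84],[110,-130,-180,110,0.96],[110,-145,-184,135,1.08],[110,-153,-184,150,1.2],[110,-153,-184,152,1.32],[110,-153,-184,152,1.44]]'
python3 -m creep '[[110,0,0,0,0.04],[110,0,0,0,0.04],[110,0,0,0,0.04]]'
python3 - <<'E'
from h import *
c=ctrl.calibration("wrist");im=ctrl.get_image("wrist");cv2.imwrite('pics/w8.png',im[:,:,::-1])
for d in ctrl.outline_of('wrist','weight')[:2]: print(d['conf'],d['rect'],*fit([(c,d['mask'])],WT,[.429,-.157,0,0],(0,),True))
go(.429,-.157,.024,-np.pi/2)
E
```

```text
t: 42.1
tool_pos: [0.4275, -0.157, 0.1677]
tool_rot: [-3.14, -0.047, 0.005]
contact_force: [0.6, 0.7, 1.4]
opening: 0.0486
t: 42.35
tool_pos: [0.4289, -0.1571, 0.1699]
tool_rot: [3.141, -0.002, 0.001]
contact_force: [0.2, 0.1, -0.5]
opening: 0.0485
0.77 [285.4, 183.2, 75.6, 77.9] [ 0.429  -0.1583  0.    ] 0.028
go [ 0.429 -0.157  0.024 -1.571] -> shift [  0.  -0. 146.] turn -0.002 q6 1.06 tilt [ 0. -0. -1.] t 42.45
```

View pics/w8.png

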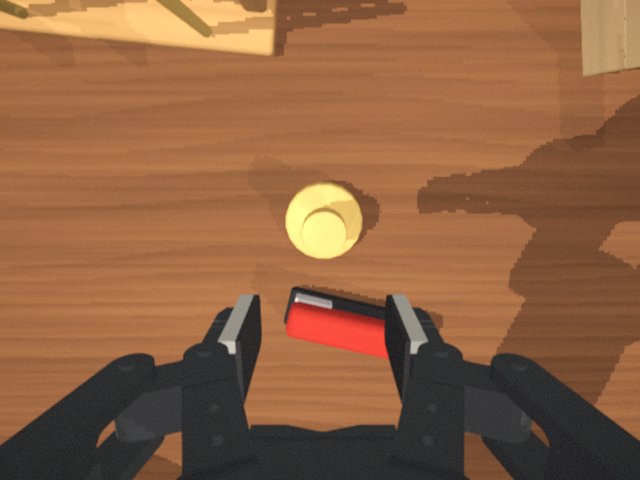

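```bash
python3 -m creep '[[110,0,1,40,0],[110,0,1,80,0],[110,0,1,110,0],[110,0,1,132,0],[110,0,1,142,0],[110,0,1,146,0],[110,0,1,146,0],[255,0,1,146,0],[255,0,1,146,0],[255,0,1,146,0],[255,0,1,146,0],[255,0,1,146,0]]' 60
python3 -m creep '[[255,0,0,0,0],[255,0,0,-3,0],[255,0,0,-15,0],[255,0,0,-40,0],[255,0,0,-75,0],[255,0,0,-110,0],[255,0,0,-150,0],[255,0,0,-185,0],[255,0,0,-220,0],[255,0,0,-250,0],[255,0,0,-260,0],[255,0,0,-260,0]]'
python3 -c "
from h import *
go(.627,-.0228,.285,-np.pi/2)
im=ctrl.get_image('side');cv2.imwrite('pics/s5.png',cv2.resize(im[90:330,220:460,::-1],(600,600)))"
```

```text
t: 43.45
tool_pos: [0.4305, -0.1587, 0.026]
tool_rot: [3.14, -0.004, 0.006]
contact_force: [-0.6, 1.3, 6.3]
opening: 0.0295
t: 44.45
tool_pos: [0.4298, -0.1586, 0.2867]
tool_rot: [3.138, -0.004, 0.008]
contact_force: [-1.2, 0.6, -4.2]
opening: 0.0293
go [ 0.627 -0.023  0.285 -1.571] -> shift [ 196.8 -136.4    2.3] turn -0.003 q6 1.06 tilt [ 0.005 -0.003 -1.   ] t 44.45
```

View pics/s5.png

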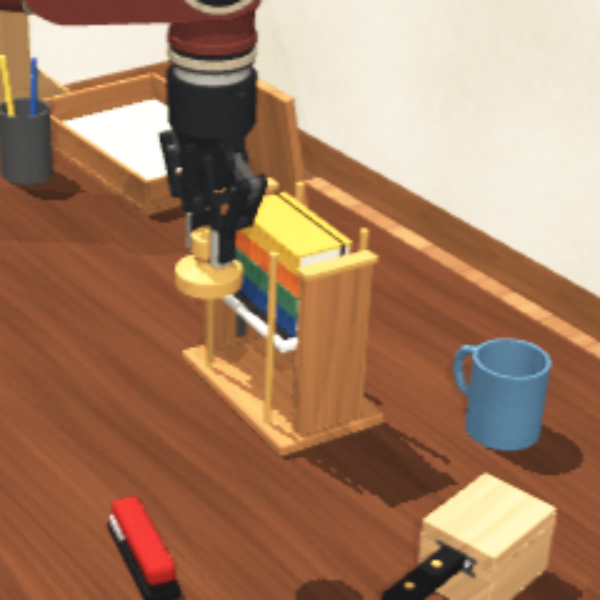

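```bash
python3 -m creep '[[255,20,-14,0,0],[255,45,-31,0,0],[255,75,-52,0,0],[255,105,-73,0,0],[255,135,-94,0,0],[255,160,-111,0,0],[255,180,-125,0,0],[255,192,-133,0,0],[255,197,-136,0,0],[255,197,-136,2,0],[255,197,-136,2,0],[255,197,-136,2,0]]'
python3 -c "
from h import *
go(.627,-.0228,.238,-np.pi/2)"
```

```text
t: 45.5
tool_pos: [0.6249, -0.0231, 0.28]
tool_rot: [-3.142, 0.005, 0.005]
contact_force: [0.9, -0.1, -3.7]
opening: 0.0294
go [ 0.627 -0.023  0.238 -1.571] -> shift [ 2.2 -0.3 42. ] turn -0.003 q6 1.42 tilt [-0.003  0.    -1.   ] t 45.5
```

```bash
python3 -m creep '[[255,1,0,15,0],[255,1,0,28,0],[255,1,0,36,0],[255,1,0,41,0],[255,1,0,45,0],[255,1,0,50,0],[255,1,0,55,0],[255,1,0,60,0],[255,1,0,64,0],[255,1,0,64,0],[255,1,0,64,0]]'
python3 -c "
from h import *
go(.627,-.0228,.218,-np.pi/2)"
```

```text
t: 46.42
tool_pos: [0.6272, -0.0225, 0.2178]
tool_rot: [3.142, -0.004, 0.0]
contact_force: [-0.7, -0.2, -2.0]
opening: 0.0292
go [ 0.627 -0.023  0.218 -1.571] -> shift [-0.2  0.3 -0.2] turn -0.003 q6 1.42 tilt [ 0. -0. -1.] t 46.42
```

```bash
python3 -m creep '[[255,0,0,6,0],[255,0,0,12,0],[255,0,0,17,0],[255,0,0,17,0],[255,0,0,17,0],[110,0,0,17,0],[110,0,0,17,0],[110,0,0,17,0],[110,0,0,17,0],[110,0,0,17,0]]'
python3 -m creep '[[110,0,0,-10,0],[110,0,0,-30,0],[110,0,0,-60,0],[110,0,0,-95,0],[110,0,0,-125,0],[110,-20,0,-140,0],[110,-50,0,-140,0],[110,-90,0,-140,0],[110,-130,0,-140,0],[110,-150,0,-140,0],[110,-150,0,-140,0]]'
python3 - <<'E'
from h import *
c=ctrl.calibration("wrist");im=ctrl.get_image("wrist");a=im[:,:,::-1]
s=ctrl.get_image("side")[:,:,::-1]
cv2.imwrite('pics/f1.png',np.hstack([cv2.resize(a,(400,300)),cv2.resize(s[120:300,230:470],(400,300))]))
for l,P,z in(('weight',WT,.17),('book1',BOOK,.147)):
  for d in ctrl.outline_of('wrist',l)[:1]: print(l,d['conf'],d['rect'],[(k,fit([(c,d['mask'])],P,[.627,-.023,-.094*(l!='weight'),z+k],(0,),True)) for k in(-.006,0,.006)])
E
python3 find.py | grep -E "weight|book|knife"
```

```text
t: 47.25
tool_pos: [0.6272, -0.0225, 0.2009]
tool_rot: [3.142, -0.004, 0.0]
contact_force: [-0.3, 0.4, -0.7]
opening: 0.0488
t: 48.17
tool_pos: [0.4746, -0.0219, 0.3425]
tool_rot: [3.141, -0.005, 0.004]
contact_force: [1.2, 0.1, -0.4]
opening: 0.0486
weight 0.64 [275.6, 0.0, 90.9, 56.5] [(-0.006, (array([ 0.6278, -0.0231, -0.    ]), np.float64(0.025))), (0, (array([ 0.6269, -0.0229, -0.    ]), np.float64(0.017))), (0.006, (array([ 0.6262, -0.0231, -0.    ]), np.float64(0.015)))]
book1 0.84 [240.4, 58.0, 154.0, 20.3] [(-0.006, (array([ 0.6953,  0.0037, -0.094 ]), np.float64(1.0))), (0, (array([ 0.677, -0.018, -0.094]), np.float64(1.0))), (0.006, (array([ 0.677, -0.018, -0.094]), np.float64(1.0)))]
book hue 28 n 1 [266.6, 183.3, 59.7, 32.7] [ 0.6593 -0.0237 -0.1736] 0.792
book hue 24 n 1 [249.5, 166.8, 95.2, 65.4] [ 0.6516 -0.1082  1.3785] 1.076
weight 2 [ 0.664  -0.0142  0.    ] 1.089
weight 1 [ 0.662  -0.0181  0.    ] 0.194
knife 2 [ 0.5299 -0.3524  0.3009] 1.846
knife 1 [ 0.5115 -0.3638  0.1189] 1.255
```

View pics/f1.png

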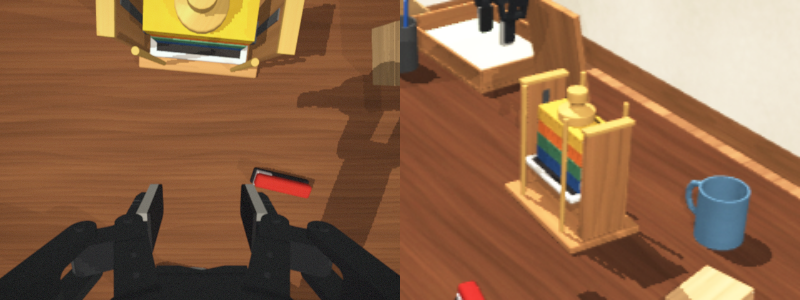

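The weight stands at (0.627, -0.023), the middle of the pile, and the pile looks square. I'll check the knife at slot height and look for a fifth book, then hand in.

Run:
```python
from h import *
for n in("top","side"):
    c=ctrl.calibration(n);im=ctrl.get_image(n)
    for d in ctrl.outline_of(n,"knife")[:1]: print(n,d["conf"],d["rect"],fit([(c,d["mask"])],[KN[0]],[.543,-.387,.215,.045],(0,),True))
    print([(d["rect"],round(d["conf"],2)) for d in ctrl.boxes_of(n,"book2")])
ctrl.finish_job();print(pose()[2]["t"])
```

```text
top 0.77 [442.1, 239.4, 21.2, 38.6] (array([ 0.5438, -0.3875,  0.215 ]), np.float64(0.192))
[([265.1, 181.5, 61.8, 35.1], 0.66)]
side 0.91 [372.1, 308.8, 34.5, 30.0] (array([ 0.543, -0.387,  0.215]), np.float64(0.298))
[([314.6, 177.1, 40.0, 35.5], 0.77), ([313.3, 191.7, 22.9, 26.5], 0.7), ([310.4, 208.3, 26.4, 25.9], 0.62), ([311.0, 198.7, 27.7, 30.3], 0.57)]
the job is handed in; nothing more can be done
the job is handed in; nothing more can be done
```

The job is done and handed in, about 50 s into the 210 s allowed; no verdict was reported.

- **Knife:** it is fully home in the slot. The top and side views both put its origin within about 1 mm of the slot mouth at (0.543, -0.387). It stopped firmly against the face, and I pushed once more, to about 19 N, before letting go.
- **Notebooks:** the four that were there (blue, green, orange, yellow, from the bottom up) lie flat in one pile. Measured as each was placed, they agree within about 2 mm and 0.002 rad. The red one was absent; no fifth book showed in any view.
- **Pile position:** the pile sits about 3–5 mm off the lift's measured centre, clear of the rods.
- **Paperweight:** it stands upright on the middle of the pile at (0.627, -0.023), and the gripper was well clear of everything at the end.
- **Other things:** I moved nothing else on the desk, and saw no sign that anything had been disturbed.

**Checks that disagreed:** my general top/side fit gave wrong positions for the pile, the knife and the weight on the pile. It assumes desk height for the books and weight, and platform height for the knife. I relied on the wrist camera and on fits at the right heights instead. After the weight went on, the wrist fit of the books also failed because they were mostly out of its view. The final state of the pile was therefore judged by eye from the side picture.

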